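# Put the upper tier on the sample stand

## Task

Fit the blue tray as the upper tier of the sample stand: carry it by its handle and lower it so that all four corner holes drop over the four posts together and it rests level on the four grey collars. Keep hold of it until it is down over the posts (do not drop it), then let go; leave the yellow tray and the beaker where they are.

Things in the scene. Friction and masses are not known exactly. Their poses are not given: they have to be found in the camera images.
- blue_tray_center (a point): Loose blue tray, 0.2 to 0.42 kg: plate 125 (x) x 160 (y) x 8 mm, 6 mm rim, 28 mm round hole in each corner at x +-42.5, y +-60. White bar handle along y over the middle: 14 thick, 80 long, 22 tall, spanning 31 to 53 mm above the underside. This point: the tray's centre, 26.5 mm above its underside and as much below the bar's top; z up. A half turn fits as well.
- stand_seat (a point): Stand fixed to the bench: white base 130 (x) x 165 (y) x 10 mm, four grey collars, 38 mm across, at x +-42.5, y +-60, on each a 10 mm steel post rising 35 mm above it (tapered tip). This point: the stand's centre at collar-top height, 50 mm above the bench, where the tray's underside rests. Tray x and y go along its x and y. Dye bottles between the collars stay lower.
- yellow_tray_center (a point): Loose yellow tray of the same size and handle as the blue one, without corner holes; this point is its centre, 26.5 mm above its underside. Not to be moved.
- beaker_rim (a point): Loose open glass beaker, 68 mm diameter, 85 mm tall, on the far part of the bench; this point is the centre of its mouth. Not to be moved.
Not all that is in view belongs to the job. Leave any purple or red look-alike of the part that bears stand_seat alone.

How it is judged:
By the outcome, as a careful person would: the job done as asked, in the order asked, and still so for the second after the job is handed in, with the robot touching nothing.
It also fails if it takes over 48 s, if anything falls off the work surface, if the arm or the gripper's body presses on something with over 40 N, if the wrist force passes 120 N, or if a joint passes its speed limit or range.

## Robot

A 6-joint arm with a two-finger parallel gripper is mounted at the origin on the work surface. World frame = base frame: x ahead of the robot, y to its left, z up, the work surface at z = 0. Lengths are in m, angles in degrees, forces in N, time in s.
With the tool pointing down it reaches from about 0.4 to 0.825 m from the base axis. Payload 7 kg.
Tool frame: the origin (TCP) lies on the centre line of the jaws, within the pads' length; the fingertips stand 22 mm ahead of it and the grasp point (between the pads) lies 3 mm ahead of it; z points along the fingers, y is the line along which they close (so a half turn about z gives the same grasp; the last joint's range is limited). The gripper opens to 88 mm and grips with 3 to 60 N. Pads are 19 mm wide; open, the fingers measure 130 mm over their backs; the gripper's body (78 mm by 193 mm) begins 47 mm behind the grasp point.
Start: joints at [86.465, 20.546, 0.682, 0, -70.136, -16.507], TCP at [0.231, 0.634, 0.216] pointing down, gripper open.
Joint ranges: [-176.03, 176.03], [-82.01, 121.73], [-58.28, 71.71], [-173.87, 95.51], [-174.79, -0.11], [-173.66, 173.66]. Speed limits (degrees/s): [136.94, 136.94, 172.46, 180, 180, 180].

## Interface

Orientations are given as [roll, pitch, yaw] about the fixed x, y, z axes, in that order (R = Rz(yaw) Ry(pitch) Rx(roll)).
In Python, from plant import get_state, cams, r gives the robot as it stands.
- The arm moves only by the tool apply_moves, never from a script. Its argument "targets" is a list of rows, each an object with "dp": the shift along the world's x, y, z in m, a list of three; "yaw": the turn about the world's z in degrees. In form: [{"dp": [x, y, z], "yaw": yaw}, ...]. A call has 1 to 20 rows; each row is the pose to reach, as a shift and turn from the pose commanded when the call began; what a row does not reach only later rows make up. A row lasts 1/12 s, in which the tool goes at most 41.7 mm and 7.16 degrees, less where a joint would pass 70% of its speed; a pose out of reach is approached as far as the arm can. A call with a gripper value outside its range is refused whole. "grip" is the gripper command: -1 is fully open, 1 is shut, values between are in proportion, set as the call begins (left out, the last holds). The fingers move at their own pace and stop on an object; "squeeze" is the grip in N (left out, the last holds). Time passes only in rows, so rows that repeat a pose let the fingers close. It gives the time, the measured TCP pose, the force, the opening and the grip force at its end, in the units of the state.
- get_state(): the state, without advancing time (a new reading comes with each control period).
- cams.capture(name): name is "scene" or "top" or "wrist"; returns a dict with "image" (400x640x3 uint8, red, green, blue), "range_z" (400x640 float32, m along the optical axis (not along the pixel's ray), 0 where there is no reading), "fx", "fy", "cx", "cy" (pixels), "R" (3x3) and "t" (3): a world point X has camera coordinates R X + t; the wrist camera has in their place "T_tool_cam" (4x4, takes a point from camera to tool coordinates, whose origin is the TCP and whose axes are the flange's). Camera axes: x right, y down, z forward; pixel columns grow to the right and rows downward; lengths in m; the calibration is good to about 2 mm. The wrist camera is an equidistant fisheye: a pixel r from the principal point sees the ray r / f radians off the axis. A picture is of the moment at which its call begins: read the wrist's pose just before it.
- r.close_job(): hands the job in; it is judged then, once.
The state is a dict: "time_s": time; "joints": joint angles; "qd": joint speeds; "joint_torque": joint torques, N m; "tcp_pos": TCP position; "eef_rot": TCP orientation; "contact_force": force on the tool from outside, world axes, zero at the start; "moment": the same for the moment, N m; "gripper_width": finger opening in m; "gripper_force": force on a finger pad.
Only numpy, scipy, OpenCV 4.12 (cv2) and the standard library are available. Lean on these libraries where they do the work, as an engineer would, in place of code of your own. Each camera call takes 0.05 s, during which the arm holds its last target. There are 200 camera calls.

## Working session

There is one attempt and no reset: what is moved stays moved. The work goes in short steps, Python scripts to look and compute and a tool call to move; the robot and the scene stay as the last step left them, time stands still between calls to the robot, and variables do not carry over. Pictures are saved under pics/ and viewed, at most 10 in all, crops included, and the job is handed in when it is done.

Besides the shell and the picture viewer there is one more tool, called after ">>>" as name(argument=value, ...) on one line, values as JSON. apply_moves: Moves the arm, as the interface text tells. Its arguments: {"type":"object","properties":{"targets":{"type":"array","items":{"type":"object","properties":{"dp":{"type":"array","items":{"type":"number"}},"yaw":{"type":"number"}}}},"grip":{"type":"number"},"squeeze":{"type":"number"}},"required":["targets"]}

```bash
mkdir -p pics; ls; python3 - <<'E'
from plant import get_state,cams,r
import cv2,numpy as np
s=get_state();print(s)
for n in("scene","top"):
    c=cams.capture(n);cv2.imwrite(f"pics/{n}0.png",c["image"][:,:,::-1]);np.savez(f"{n}0.npz",**c)
    print(n,c["fx"],c["fy"],c["cx"],c["cy"],c["R"],c["t"])
E
```

```text
pics
{'time_s': 0.0, 'joints': array([ 8.64647931e+01,  2.05901478e+01,  6.32665408e-01, -2.07854342e-02,
       -7.01343964e+01, -1.65055452e+01]), 'qd': array([ 0.09980835, -0.01397523,  0.0853819 ,  0.02273855,  0.00171295,
       -0.00742977]), 'joint_torque': array([ 2.01142997e-03, -5.82726932e+01,  2.93052131e+01,  6.99669465e+00,
        7.07954750e-03, -1.52750772e-04]), 'tcp_pos': array([0.23117848, 0.63363451, 0.21532671]), 'eef_rot': array([ 1.79906356e+02, -7.37173608e-03, -2.00478250e+01]), 'contact_force': array([-0.22577274,  0.34749858,  0.5417117 ]), 'moment': array([ 0.01513883,  0.01490825, -0.01513614]), 'gripper_force': 0.0, 'gripper_width': 0.08774408860148891}
scene 469.25499178952737 469.25499178952737 318.4544514581197 198.45988787331345 [[-0.84218412  0.53909544  0.01010009]
 [ 0.41373111  0.65812318 -0.62904725]
 [-0.34576361 -0.52559489 -0.77730145]] [ 0.42113175 -0.14648945  1.60323169]
top 511.6449905223839 511.6449905223839 322.66538271996336 197.1056474214836 [[ 0.02708485 -0.99951271  0.01551651]
 [-0.99484138 -0.02846978 -0.09736583]
 [ 0.09776014 -0.01279933 -0.9951277 ]] [-0.02127554  0.50413629  1.49927137]
```

View pics/scene0.png

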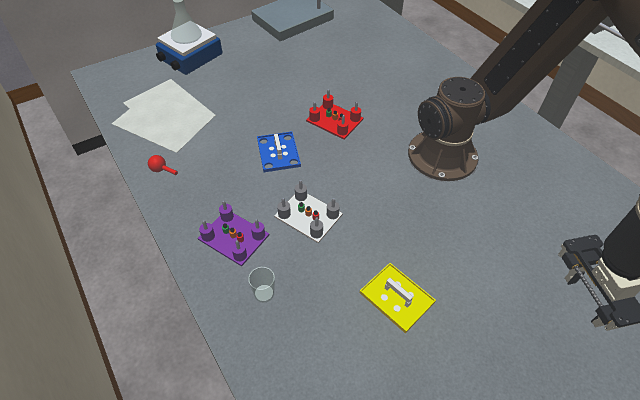

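View pics/top0.png

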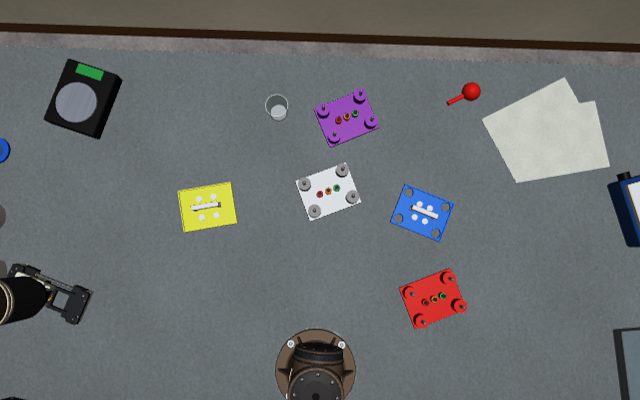

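Top view: the blue tray is at (422,212), and the white stand with grey collars is at (328,191). Look-alikes for the tray are the yellow tray (207,207), the blue hotplate (630,210) and a blue disc (0,150). Look-alikes for the stand are the purple one (347,118) and the red one (433,298). I choose the blue plate with holes and the white-base stand.

```bash
cat > h.py <<'E'
import numpy as np,cv2
def ray(c,uv,z):
    d=np.array([(uv[0]-c["cx"])/c["fx"],(uv[1]-c["cy"])/c["fy"],1.]);R=c["R"]
    o=-R.T@c["t"];w=R.T@d
    return o+w*(z-o[2])/w[2]
def rect(c,mask,z):
    cs,_=cv2.findContours(mask.astype(np.uint8),cv2.RETR_EXTERNAL,cv2.CHAIN_APPROX_NONE)
    k=max(cs,key=cv2.contourArea)[:,0]
    P=np.array([ray(c,p,z)[:2] for p in k])*1000
    (x,y),(w,h),a=cv2.minAreaRect(P.astype(np.float32))
    a=a if w>h else a+90   # direction of the long side (y axis)
    return round(x,1),round(y,1),round(max(w,h),1),round(min(w,h),1),"long axis deg",round((a+90)%180-90,1)
E
python3 - <<'E'
from h import *
c=dict(np.load("top0.npz"));im=c["image"];hsv=cv2.cvtColor(im,cv2.COLOR_RGB2HSV)
def win(m,x0,x1,y0,y1):
    o=np.zeros(m.shape,bool);o[y0:y1,x0:x1]=m[y0:y1,x0:x1];return o
H,S,V=[hsv[:,:,i].astype(int) for i in range(3)]
blue=(abs(H-110)<15)&(S>120)
print("blue",rect(c,win(blue,380,465,175,250),.012))
wh=(V>175)&(S<30)
print("handle",rect(c,win(wh,405,440,195,225),.053))
print("stand",rect(c,win(wh,285,370,155,230),.010))
ye=(abs(H-30)<8)&(S>120)
print("yellow",rect(c,win(ye,170,245,170,240),.012))
# range check: heights
for n,(u,v) in dict(handle=(424,211),blue=(436,200),stand=(322,178)).items():
    z=c["range_z"][v,u];d=np.array([(u-c["cx"])/c["fx"],(v-c["cy"])/c["fy"],1])*z
    print(n,c["R"].T@(d-c["t"]))
a=cv2.resize(im[150:260,280:470],None,fx=4,fy=4,interpolation=cv2.INTER_CUBIC)
cv2.imwrite("pics/crop1.png",a[:,:,::-1])
E
```

```text
blue (468.8, -306.9, 161.3, 126.7, 'long axis deg', 69.6)
handle (475.3, -309.4, 75.7, 26.1, 'long axis deg', 69.2)
stand (524.2, -22.1, 164.1, 129.1, 'long axis deg', -67.8)
yellow (467.9, 337.2, 162.1, 125.7, 'long axis deg', -78.4)
handle [ 0.46976812 -0.30519588  0.04851443]
blue [ 0.50674853 -0.3488383   0.01249693]
stand [ 0.56407533 -0.00385884  0.00837679]
```

View pics/crop1.png

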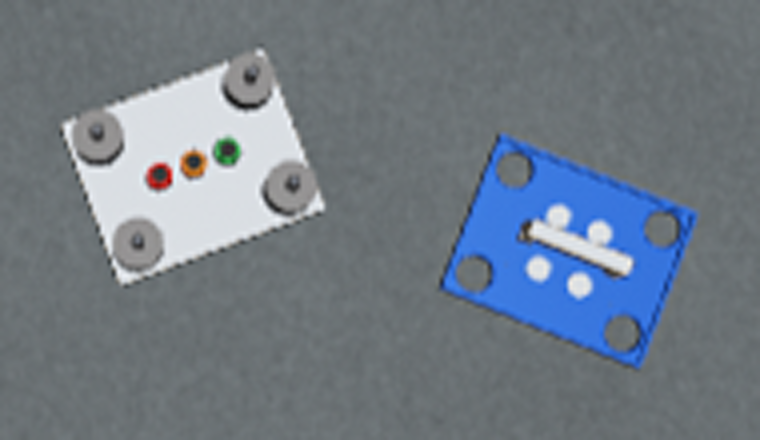

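The crop confirms the choice: a blue plate with four corner holes and a white bar, and a white base with grey collars and posts. Measured sizes match (161x127 and 164x129 mm). Next I go above the tray via a waypoint, keeping the height.

>>> apply_moves(targets=[{"dp": [0.01, -0.012, 0], "yaw": -2}, {"dp": [0.03, -0.038, 0], "yaw": -5}, {"dp": [0.055, -0.068, 0], "yaw": -9}, {"dp": [0.08, -0.1, 0], "yaw": -13}, {"dp": [0.105, -0.132, 0], "yaw": -17}, {"dp": [0.13, -0.165, 0], "yaw": -21}, {"dp": [0.154, -0.198, 0], "yaw": -25}, {"dp": [0.178, -0.231, 0], "yaw": -29}, {"dp": [0.202, -0.264, 0], "yaw": -33}, {"dp": [0.225, -0.298, 0], "yaw": -37}, {"dp": [0.246, -0.333, 0], "yaw": -41}, {"dp": [0.262, -0.37, 0], "yaw": -45}, {"dp": [0.275, -0.408, 0], "yaw": -49}, {"dp": [0.285, -0.447, 0], "yaw": -53}, {"dp": [0.29, -0.487, 0], "yaw": -57}, {"dp": [0.29, -0.527, 0], "yaw": -61}, {"dp": [0.29, -0.567, 0], "yaw": -65}, {"dp": [0.288, -0.607, 0], "yaw": -69}, {"dp": [0.284, -0.646, 0], "yaw": -73}, {"dp": [0.278, -0.685, 0], "yaw": -77}], grip=-1)

```text
time_s: 1.77
tcp_pos: [0.5086, -0.0531, 0.2161]
eef_rot: [180.0, -0.0, -97.3]
contact_force: [1.7, 0.9, -0.1]
gripper_width: 0.0874
gripper_force: 0.0
```

>>> apply_moves(targets=[{"dp": [-0.006, -0.038, 0], "yaw": -3}, {"dp": [-0.012, -0.076, 0], "yaw": -6}, {"dp": [-0.018, -0.114, 0], "yaw": -8}, {"dp": [-0.024, -0.15, 0], "yaw": -10}, {"dp": [-0.029, -0.184, -0.005], "yaw": -11}, {"dp": [-0.033, -0.212, -0.015], "yaw": -12}, {"dp": [-0.036, -0.234, -0.025], "yaw": -13}, {"dp": [-0.038, -0.248, -0.035], "yaw": -13.4}, {"dp": [-0.04, -0.256, -0.04], "yaw": -13.4}, {"dp": [-0.04, -0.256, -0.04], "yaw": -13.4}, {"dp": [-0.04, -0.256, -0.04], "yaw": -13.4}, {"dp": [-0.04, -0.256, -0.04], "yaw": -13.4}])

```text
time_s: 2.77
tcp_pos: [0.4696, -0.3065, 0.1768]
eef_rot: [-180.0, 0.0, -110.4]
contact_force: [0.6, -0.2, 0.3]
gripper_width: 0.0874
gripper_force: 0.0
```

```bash
python3 - <<'E'
from plant import get_state,cams
import cv2,numpy as np
s=get_state();c=cams.capture("wrist")
print(s["time_s"],s["tcp_pos"],s["eef_rot"],s["joints"]);print(c["T_tool_cam"],c["fx"],c["cx"],c["cy"])
np.savez("wrist1.npz",**c,p=s["tcp_pos"],e=s["eef_rot"]);cv2.imwrite("pics/wrist1.png",c["image"][:,:,::-1])
E
```

```text
2.7667 [ 0.46959747 -0.30648179  0.17678798] [-1.79962570e+02  1.75905220e-03 -1.10417956e+02] [-1.31272569e+01  1.15352181e+01 -1.72350324e+01  3.42962800e-03
 -6.11923987e+01 -7.29235109e+00]
[[-8.61332237e-04 -9.51861945e-01 -3.06525848e-01  8.30459235e-02]
 [ 9.99999615e-01 -8.71105869e-04 -1.04915714e-04 -8.83485826e-04]
 [-1.67151190e-04 -3.06525821e-01  9.51862329e-01 -1.68639055e-01]
 [ 0.00000000e+00  0.00000000e+00  0.00000000e+00  1.00000000e+00]] 309.70691628693146 317.3283681935262 198.35894096081543
```

View pics/wrist1.png

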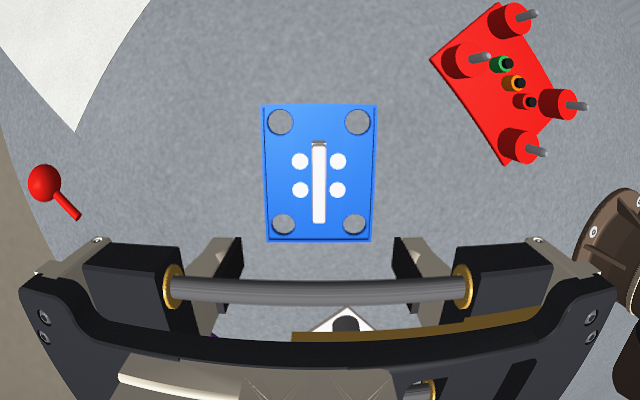

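The wrist view shows the tray upright at about (319,172), with its handle at x≈319 and its holes at (280,122), (358,122), (283,224) and (354,224). I cast these pixels to positions.

```bash
cat >> h.py <<'E'
from scipy.spatial.transform import Rotation as Ro
def fray(c,uv,z):
    d=np.array([uv[0]-c["cx"],uv[1]-c["cy"]]);n=np.hypot(*d);th=n/c["fx"]
    v=np.r_[d/n*np.sin(th),np.cos(th)]
    T=c["T_tool_cam"];R=Ro.from_euler("xyz",c["e"],degrees=True).as_matrix()
    o=R@T[:3,3]+c["p"];w=R@(T[:3,:3]@v);return o+w*(z-o[2])/w[2]
def fpix(c,X):
    T=c["T_tool_cam"];R=Ro.from_euler("xyz",c["e"],degrees=True).as_matrix()
    q=T[:3,:3].T@(R.T@(X-c["p"])-T[:3,3]);n=np.hypot(q[0],q[1]);th=np.arctan2(n,q[2])
    return np.array([c["cx"],c["cy"]])+q[:2]/n*th*c["fx"]
E
python3 - <<'E'
from h import *
c=dict(np.load("wrist1.npz"));hsv=cv2.cvtColor(c["image"],cv2.COLOR_RGB2HSV)
H,S,V=[hsv[:,:,i].astype(int) for i in range(3)]
b=((abs(H-110)<15)&(S>100)).astype(np.uint8);b[:,:240]=0;b[:,400:]=0;b[250:]=0
cs,hi=cv2.findContours(b,cv2.RETR_CCOMP,cv2.CHAIN_APPROX_NONE)
Q=[]
for k in cs:
    A=cv2.contourArea(k)
    if A>100:
        (x,y),rad=cv2.minEnclosingCircle(k);m=cv2.moments(k);u=(m["m10"]/A,m["m01"]/A)
        print(round(A),np.round(u,1),round(rad,1),np.round(fray(c,u,.008)[:2]*1000,1))
        if 250<A<900 and rad<17: Q.append(fray(c,u,.008)[:2]*1000)
        if abs(x-319)<12 and 30<rad<50:
            (hx,hy)=u;print("handle",fray(c,u,.05)*1000)
Q=np.array(Q);print("mean",Q.mean(0),[np.hypot(*(a-b_)).round(1) for i,a in enumerate(Q) for b_ in Q[i+1:]])
w=((V>190)&(S<40)).astype(np.uint8);w[:,:311]=0;w[:,328:]=0;w[:140]=0;w[226:]=0
k=max(cv2.findContours(w,0,1)[0],key=cv2.contourArea)[:,0]
P=np.array([fray(c,p.astype(float),.053)[:2]*1000 for p in k],np.float32);print("handle",cv2.minAreaRect(P))
for u in((300,161),(338,190)):print(c["range_z"][u[1],u[0]],c["range_z"][u[1],u[0]+15 if u[0]>319 else u[0]-15])
E
```

```text
15368 [318.4 171.6] 88.0 [ 467.4 -311.8]
365 [353.8 223.3] 12.1 [ 449.9 -238.7]
368 [282.9 223.2] 12.3 [ 528.5 -268.1]
224 [337.  189.6] 9.1 [ 454.9 -284.8]
228 [299.8 189.6] 9.1 [ 494.5 -299.6]
241 [337.4 161. ] 9.2 [ 443.4 -315.8]
242 [299.5 161. ] 9.2 [ 482.8 -330.5]
1252 [318.5 181.7] 42.3 [ 471.3 -300.8]
handle [ 467.59019237 -311.2639517    50.        ]
500 [357.  121.6] 13.2 [ 408.5 -349.8]
504 [279.9 121.6] 13.2 [ 487.  -379.1]
mean [ 468.47688266 -308.93618992] [np.float64(83.9), np.float64(118.6), np.float64(145.1), np.float64(145.2), np.float64(118.5), np.float64(83.8)]
handle ((468.6290283203125, -308.6043395996094), (77.53678131103516, 12.759212493896484), 69.56130981445312)
0.34114775 0.34237853
0.35091543 0.3500569
```

Both views agree: tray centre (468.5,-308.8) and axis 69.6°. The hole spacings of 84 and 118.5 mm match 85 and 120. I lower onto the bar and grip.

>>> apply_moves(targets=[{"dp": [-0.001, -0.002, -0.01], "yaw": 0}, {"dp": [-0.001, -0.002, -0.03], "yaw": 0}, {"dp": [-0.001, -0.002, -0.055], "yaw": 0}, {"dp": [-0.001, -0.002, -0.08], "yaw": 0}, {"dp": [-0.001, -0.002, -0.1], "yaw": 0}, {"dp": [-0.001, -0.002, -0.115], "yaw": 0}, {"dp": [-0.001, -0.002, -0.125], "yaw": 0}, {"dp": [-0.001, -0.002, -0.131], "yaw": 0}, {"dp": [-0.001, -0.002, -0.131], "yaw": 0}, {"dp": [-0.001, -0.002, -0.131], "yaw": 0}])

```text
time_s: 3.65
tcp_pos: [0.4688, -0.3089, 0.0456]
eef_rot: [-180.0, -0.0, -110.4]
contact_force: [-0.4, -0.5, 0.4]
gripper_width: 0.0875
gripper_force: 0.0
```

>>> apply_moves(targets=[{"dp": [0, 0, 0], "yaw": 0}, {"dp": [0, 0, 0], "yaw": 0}, {"dp": [0, 0, 0], "yaw": 0}, {"dp": [0, 0, 0], "yaw": 0}, {"dp": [0, 0, 0], "yaw": 0}, {"dp": [0, 0, 0], "yaw": 0}, {"dp": [0, 0, 0], "yaw": 0}, {"dp": [0, 0, 0], "yaw": 0}, {"dp": [0, 0, 0], "yaw": 0}, {"dp": [0, 0, 0], "yaw": 0}, {"dp": [0, 0, 0], "yaw": 0}, {"dp": [0, 0, 0], "yaw": 0}], grip=1, squeeze=40)

```text
time_s: 4.65
tcp_pos: [0.4683, -0.3089, 0.0452]
eef_rot: [180.0, -0.0, -110.4]
contact_force: [0.4, 0.4, 0.4]
gripper_width: 0.0132
gripper_force: 0.0
```

The width of 13.2 mm is near the bar's 14 mm, but the force reads 0. I let it settle before lifting.

>>> apply_moves(targets=[{"dp": [0, 0, 0], "yaw": 0}, {"dp": [0, 0, 0], "yaw": 0}, {"dp": [0, 0, 0], "yaw": 0}, {"dp": [0, 0, 0], "yaw": 0}])

```text
time_s: 4.98
tcp_pos: [0.4683, -0.3089, 0.0453]
eef_rot: [180.0, -0.0, -110.4]
contact_force: [0.7, -0.4, -0.5]
gripper_width: 0.0003
gripper_force: 0.0
```

The gripper shut on nothing, so I look before going on.

```bash
python3 - <<'E'
from plant import get_state,cams
import cv2,numpy as np
s=get_state();c=cams.capture("wrist");d=cams.capture("scene")
print(s["time_s"],s["tcp_pos"],s["gripper_width"],s["gripper_force"])
np.savez("wrist2.npz",**c,p=s["tcp_pos"],e=s["eef_rot"])
b=cv2.resize(d["image"][80:220,200:380],(640,498),interpolation=cv2.INTER_CUBIC)
a=cv2.resize(c["image"][100:340,160:480],(640,480))[:,:,::-1]
cv2.imwrite("pics/w2.png",a);cv2.imwrite("pics/s2.png",b[:,:,::-1])
E
```

```text
4.9833 [ 0.46832993 -0.30890672  0.04526322] 0.00032604561862339585 0.0
```

View pics/w2.png

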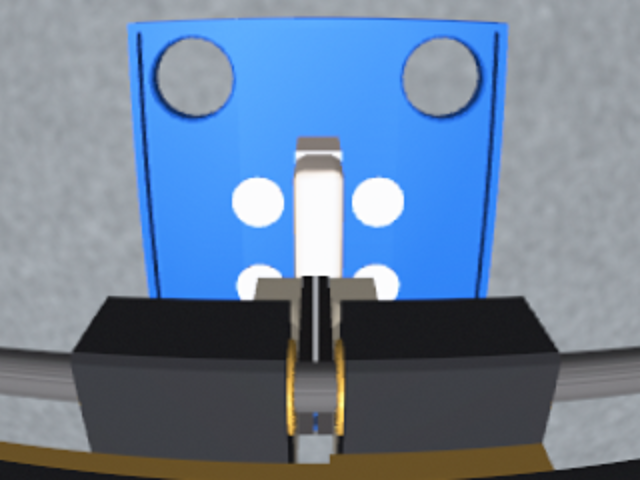

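View pics/s2.png

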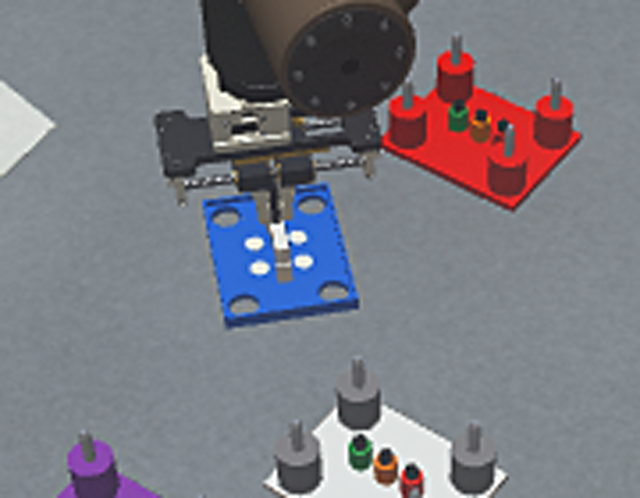

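The wrist view shows the fingers shut at about (317,300) in the crop with the bar running under them. The scene view shows the fingers at the far end of the bar, about (277,190), and the tray apparently unmoved. I check where the fingers really are against the reported TCP.

```bash
python3 - <<'E'
from h import *
from plant import cams
s0=dict(np.load("scene0.npz"));c=dict(np.load("wrist2.npz"))
def pr(c,X):
    q=c["R"]@X+c["t"];return np.round([c["fx"]*q[0]/q[2]+c["cx"],c["fy"]*q[1]/q[2]+c["cy"]],1)
def crop(u):return np.round((u-[200,80])*640/180,0)
p=c["p"]
for n,z in(("tip",.023),("tcp",.045),("finger top",.09)):
    X=np.array([p[0],p[1],z]);print(n,"scene crop",crop(pr(s0,X)),"wrist crop",np.round((fpix(c,X)-[160,100])*2))
a=np.radians(69.6);L=np.array([np.cos(a),np.sin(a),0])
for k in(-.04,0,.04):
    X=np.array([.4685,-.3088,.053])+k*L;print("bar",k,crop(pr(s0,X)),np.round((fpix(c,X)-[160,100])*2))
# range in wrist image: finger tips/bar
T=c["T_tool_cam"];R=Ro.from_euler("xyz",c["e"],degrees=True).as_matrix()
def pt(cx,cy):
    u,v=160+cx/2,100+cy/2;z=c["range_z"][int(v),int(u)]
    d=np.array([u-c["cx"],v-c["cy"]]);n=np.hypot(*d);th=n/c["fx"];q=np.r_[d/n*np.tan(th),1]*z
    return np.round((R@(T[:3,:3]@q+T[:3,3])+p)*1000,1)
for n,u in dict(barfar=(318,175),barnear=(318,255),between=(308,290),fingL=(275,287),fingR=(355,287),dark=(308,330),plate=(200,250),padedge=(316,278)).items():print(n,pt(*u))
d=cams.capture("scene")
print("moved scene diff:",cv2.mean(np.abs(d["image"][140:172,255:268].astype(int)-s0["image"][140:172,255:268]).astype(np.float32))[:3])
E
```

```text
tip scene crop [274. 242.] wrist crop [317. 258.]
tcp scene crop [273. 225.] wrist crop [318. 287.]
finger top scene crop [270. 190.] wrist crop [319. 369.]
bar -0.04 [266. 190.] [317. 166.]
bar 0 [272. 219.] [317. 299.]
bar 0.04 [279. 249.] [317. 409.]
barfar [ 455.3 -343.8   52.6]
barnear [ 463.3 -322.3   53.9]
between [ 467.7 -318.4   65.4]
fingL [ 475.5 -322.4   65.9]
fingR [ 455.6 -315.    65.9]
dark [ 467.7 -317.8   85.9]
plate [ 509.7 -320.3    7.6]
padedge [ 466.4 -315.5   53.2]
moved scene diff: (3.2740384615384617, 4.521634615384616, 6.802884615384616)
```

The tray and TCP agree in both views, but the visible finger ends at z≈0.05, above the bar. I measure the fingertips in the tool frame from the saved ranges.

```bash
python3 - <<'E'
from h import *
for f in("wrist1","wrist2"):
    c=dict(np.load(f+".npz"));T=c["T_tool_cam"]
    v,u=np.mgrid[0:400,0:640];d=np.stack([u-c["cx"],v-c["cy"]],-1);n=np.linalg.norm(d,axis=-1)+1e-9;th=n/c["fx"]
    z=c["range_z"];ok=(z>0)&(th<1.4)
    q=np.concatenate([d/n[...,None]*np.tan(np.minimum(th,1.4))[...,None],np.ones(n.shape+(1,))],-1)*z[...,None]
    P=(q@T[:3,:3].T+T[:3,3])*1000
    dark=(c["image"].max(2)<75)|((c["image"].max(2).astype(int)-c["image"].min(2)<40)&(c["image"].max(2)<230))
    m=ok&(abs(P[...,0])<14)&(abs(P[...,1])<70)&(P[...,2]<40)&(P[...,2]>-60)&dark
    X=P[m];print(f,m.sum(),"tool z max",np.sort(X[:,2])[-5:])
    for lo in range(-60,40,10):
        k=X[(X[:,2]>=lo)&(X[:,2]<lo+10)]
        if len(k):print(lo,len(k),"x",k[:,0].min().round(),k[:,0].max().round(),"y",np.unique(k[:,1].round(-1)))
s=dict(np.load("scene0.npz"));t=dict(np.load("top0.npz"))
E
```

```text
wrist1 4036 tool z max [-10.20044856 -10.12995912 -10.12683924  -9.69730745  -9.59587458]
-60 955 x -12.0 12.0 y [-60. -50. -40.  40.  50.  60.]
-50 898 x -10.0 12.0 y [-60. -50. -40.  40.  50.  60.]
-40 852 x -7.0 12.0 y [-60. -50. -40.  40.  50.  60.]
-30 816 x -10.0 11.0 y [-60. -50. -40.  40.  50.  60.]
-20 513 x -10.0 11.0 y [-60. -50. -40.  40.  50.  60.]
-10 2 x -8.0 -1.0 y [-50.  40.]
wrist2 1620 tool z max [37.22805058 37.39922131 37.39980943 37.44034278 38.67763463]
-60 327 x -12.0 10.0 y [-10.   0.]
-50 240 x 8.0 11.0 y [-10.   0.]
-40 194 x 4.0 11.0 y [-10.   0.  10.]
-30 505 x 3.0 11.0 y [-20. -10.   0.  10.]
-20 284 x 8.0 11.0 y [-20. -10.   0.  10.  20.]
-10 51 x 1.0 14.0 y [-10.  -0.  10.]
30 19 x -11.0 13.0 y [-60. -20.  10.]
```

The range data show the fingertips about 10 mm behind the reported TCP, not 22 mm ahead, in both wrist pictures, and the scene view agrees. So the real grasp point is about 32 mm higher than stated, and the pads closed just above the bar. I open, then go down about 30 mm more in steps while watching the force.

>>> apply_moves(targets=[{"dp": [0, 0, 0.003], "yaw": 0}, {"dp": [0, 0, 0.003], "yaw": 0}, {"dp": [0, 0, 0.003], "yaw": 0}, {"dp": [0, 0, 0.003], "yaw": 0}, {"dp": [0, 0, 0.003], "yaw": 0}, {"dp": [0, 0, 0.003], "yaw": 0}, {"dp": [0, 0, 0.003], "yaw": 0}, {"dp": [0, 0, 0.003], "yaw": 0}, {"dp": [0, 0, 0.003], "yaw": 0}, {"dp": [0, 0, 0.003], "yaw": 0}, {"dp": [0, 0, 0.003], "yaw": 0}, {"dp": [0, 0, 0.003], "yaw": 0}, {"dp": [0, 0, 0.003], "yaw": 0}, {"dp": [0, 0, 0.003], "yaw": 0}, {"dp": [0, 0, 0.003], "yaw": 0}], grip=-1)

```text
time_s: 6.38
tcp_pos: [0.4683, -0.3089, 0.0482]
eef_rot: [180.0, 0.0, -110.4]
contact_force: [0.2, 0.8, -0.3]
gripper_width: 0.087
gripper_force: 0.0
```

>>> apply_moves(targets=[{"dp": [0, 0, -0.004], "yaw": 0}, {"dp": [0, 0, -0.01], "yaw": 0}, {"dp": [0, 0, -0.015], "yaw": 0}, {"dp": [0, 0, -0.018], "yaw": 0}, {"dp": [0, 0, -0.02], "yaw": 0}, {"dp": [0, 0, -0.02], "yaw": 0}])

```text
time_s: 6.88
tcp_pos: [0.4679, -0.3088, 0.0275]
eef_rot: [179.9, -0.0, -110.4]
contact_force: [-0.7, -0.4, -0.2]
gripper_width: 0.0879
gripper_force: 0.0
```

```bash
python3 - <<'E'
from plant import get_state,cams
import cv2,numpy as np
s=get_state();d=cams.capture("scene")
print(s["time_s"],s["tcp_pos"],s["contact_force"],s["gripper_width"])
b=cv2.resize(d["image"][100:190,230:330],(667,600),interpolation=cv2.INTER_CUBIC)
cv2.imwrite("pics/s3.png",b[:,:,::-1])
E
```

```text
6.8833 [ 0.46789417 -0.30879479  0.0274915 ] [-0.68051499 -0.43463146 -0.16588542] 0.08789921539830002
```

View pics/s3.png

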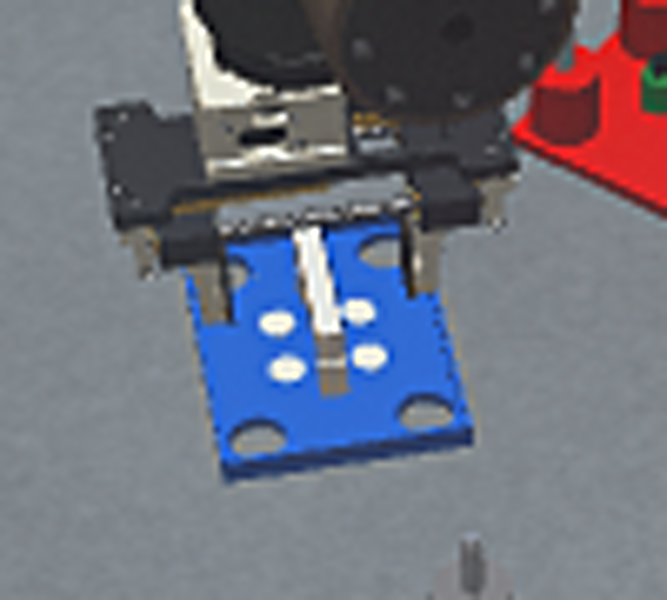

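The open fingers straddle the bar, with tips at about (215,320) and (425,295), still well above the plate. I go 13 mm lower and close.

>>> apply_moves(targets=[{"dp": [0, 0, -0.003], "yaw": 0}, {"dp": [0, 0, -0.006], "yaw": 0}, {"dp": [0, 0, -0.009], "yaw": 0}, {"dp": [0, 0, -0.011], "yaw": 0}, {"dp": [0, 0, -0.013], "yaw": 0}, {"dp": [0, 0, -0.013], "yaw": 0}])

```text
time_s: 7.43
tcp_pos: [0.468, -0.3088, 0.0148]
eef_rot: [180.0, -0.0, -110.4]
contact_force: [0.3, -0.1, -1.0]
gripper_width: 0.0875
gripper_force: 0.0
```

>>> apply_moves(targets=[{"dp": [0, 0, 0], "yaw": 0}, {"dp": [0, 0, 0], "yaw": 0}, {"dp": [0, 0, 0], "yaw": 0}, {"dp": [0, 0, 0], "yaw": 0}, {"dp": [0, 0, 0], "yaw": 0}, {"dp": [0, 0, 0], "yaw": 0}, {"dp": [0, 0, 0], "yaw": 0}, {"dp": [0, 0, 0], "yaw": 0}, {"dp": [0, 0, 0], "yaw": 0}, {"dp": [0, 0, 0], "yaw": 0}, {"dp": [0, 0, 0], "yaw": 0}, {"dp": [0, 0, 0], "yaw": 0}, {"dp": [0, 0, 0], "yaw": 0}, {"dp": [0, 0, 0], "yaw": 0}, {"dp": [0, 0, 0], "yaw": 0}, {"dp": [0, 0, 0], "yaw": 0}], grip=1, squeeze=40)

```text
time_s: 8.77
tcp_pos: [0.4682, -0.3089, 0.0153]
eef_rot: [180.0, 0.0, -110.4]
contact_force: [-0.4, 0.1, 0.5]
gripper_width: 0.014
gripper_force: 40.0
```

The grip holds at 14.0 mm and 40 N. I lift first.

>>> apply_moves(targets=[{"dp": [0, 0, 0.003], "yaw": 0}, {"dp": [0, 0, 0.01], "yaw": 0}, {"dp": [0, 0, 0.02], "yaw": 0}, {"dp": [0, 0, 0.035], "yaw": 0}, {"dp": [0, 0, 0.05], "yaw": 0}, {"dp": [0, 0, 0.065], "yaw": 0}, {"dp": [0, 0, 0.08], "yaw": 0}, {"dp": [0, 0, 0.095], "yaw": 0}, {"dp": [0, 0, 0.108], "yaw": 0}, {"dp": [0, 0, 0.116], "yaw": 0}, {"dp": [0, 0, 0.12], "yaw": 0}, {"dp": [0, 0, 0.12], "yaw": 0}])

```text
time_s: 9.77
tcp_pos: [0.4688, -0.309, 0.1364]
eef_rot: [-179.9, 0.0, -110.4]
contact_force: [0.7, -0.3, -2.8]
gripper_width: 0.0136
gripper_force: 40.0
```

The wrist carries 2.8 N (≈0.29 kg), so the tray is held. I carry it over the stand.

>>> apply_moves(targets=[{"dp": [0.001, 0.006, 0], "yaw": 1}, {"dp": [0.003, 0.018, 0], "yaw": 3}, {"dp": [0.007, 0.036, 0], "yaw": 5.5}, {"dp": [0.011, 0.056, 0], "yaw": 8.5}, {"dp": [0.015, 0.076, 0], "yaw": 11.5}, {"dp": [0.019, 0.096, 0], "yaw": 14.5}, {"dp": [0.023, 0.116, 0], "yaw": 17.5}, {"dp": [0.027, 0.136, 0], "yaw": 20.5}, {"dp": [0.031, 0.156, 0], "yaw": 23.5}, {"dp": [0.035, 0.176, 0], "yaw": 26.5}, {"dp": [0.038, 0.196, 0], "yaw": 29.5}, {"dp": [0.042, 0.216, 0], "yaw": 32.5}, {"dp": [0.046, 0.236, 0], "yaw": 35.5}, {"dp": [0.05, 0.255, 0], "yaw": 38.5}, {"dp": [0.053, 0.27, 0], "yaw": 40.5}, {"dp": [0.055, 0.281, 0], "yaw": 42}, {"dp": [0.056, 0.287, 0], "yaw": 42.6}, {"dp": [0.056, 0.287, 0], "yaw": 42.6}, {"dp": [0.056, 0.287, 0], "yaw": 42.6}, {"dp": [0.056, 0.287, 0], "yaw": 42.6}])

```text
time_s: 11.43
tcp_pos: [0.5239, -0.0224, 0.1351]
eef_rot: [180.0, 0.0, -67.9]
contact_force: [-0.3, -0.2, -3.5]
gripper_width: 0.0139
gripper_force: 40.0
```

```bash
python3 - <<'E'
from plant import get_state,cams
import cv2,numpy as np
s=get_state();c=cams.capture("wrist");d=cams.capture("scene")
print(s["time_s"],s["tcp_pos"],s["eef_rot"],s["contact_force"],s["gripper_width"])
np.savez("wrist4.npz",**c,p=s["tcp_pos"],e=s["eef_rot"]);np.savez("scene4.npz",**d)
a=cv2.resize(c["image"][0:260,140:500],(540,390));b=cv2.resize(d["image"][120:260,250:345],None,fx=2.786,fy=2.786,interpolation=cv2.INTER_CUBIC)
b=b[:390];a=a[:b.shape[0]]
cv2.imwrite("pics/p4.png",np.hstack([a,b])[:,:,::-1])
print(a.shape,b.shape)
E
```

```text
11.4333 [ 0.52394049 -0.02238189  0.135066  ] [ 1.79965263e+02  2.98522874e-03 -6.78856871e+01] [-0.26878667 -0.15235522 -3.47586378] 0.013863259669431157
(390, 540, 3) (390, 265, 3)
```

View pics/p4.png

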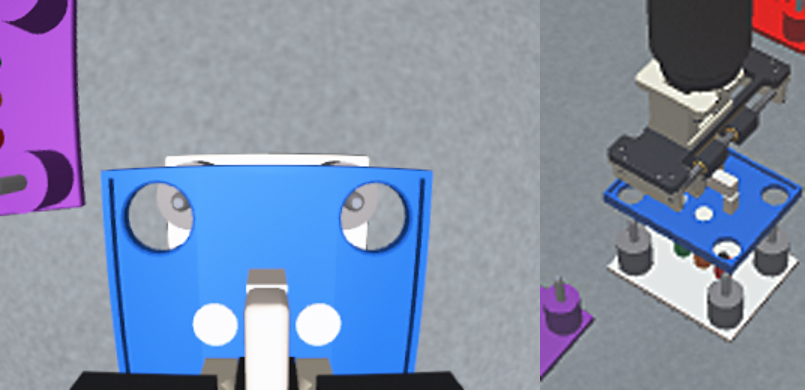

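The wrist crop shows the post tips at (179,202) and (355,202) through the front holes, centred at (160,216) and (373,216). The scene crop shows the tray level above the posts. I compute the post and hole positions.

```bash
python3 - <<'E'
from h import *
c=dict(np.load("wrist4.npz"));hsv=cv2.cvtColor(c["image"],cv2.COLOR_RGB2HSV)
g=cv2.cvtColor(c["image"],cv2.COLOR_RGB2GRAY)
b=((abs(hsv[:,:,0].astype(int)-110)<15)&(hsv[:,:,1]>100)).astype(np.uint8);b[255:]=0;b[:,:200]=0;b[:,440:]=0
hol=[]
for k in cv2.findContours(b,cv2.RETR_CCOMP,cv2.CHAIN_APPROX_NONE)[0]:
    A=cv2.contourArea(k)
    if 700<A<3000:
        (x,y),(w,h),_=cv2.fitEllipse(k)
        if abs(w-h)<12:hol.append((x,y));print("hole",x,y,w,h)
hol.sort()
zt=c["p"][2]-.0153
H=np.array([fray(c,u,zt+.008)[:2] for u in hol])*1000
P=np.array([fray(c,(140+x/1.5,y/1.5),.085)[:2] for x,y in((179,202),(355,202))])*1000
print("holes",H.round(1),np.hypot(*(H[0]-H[1])));print("posts",P.round(1),np.hypot(*(P[0]-P[1])))
print("P-H mean",(P-H).mean(0).round(1))
ang=lambda Q:np.degrees(np.arctan2(*(Q[1]-Q[0])[::-1]));print("ang",ang(H),ang(P))
# expected from centre estimate
a=np.radians(112.2);ey=np.array([np.cos(a),np.sin(a)]);ex=np.array([ey[1],-ey[0]])
print("exp posts",[(np.array([524.2,-22.1])+sx*42.5*ex+sy*60*ey).round(1) for sx in(1,-1) for sy in(1,-1)])
E
```

```text
hole 351.7152099609375 215.87017822265625 29.265514373779297 31.04866600036621
hole 282.9892272949219 215.92230224609375 29.286970138549805 31.084962844848633
hole 388.1995544433594 144.10340881347656 42.999542236328125 47.009132385253906
hole 246.51609802246094 144.11953735351562 42.8564338684082 46.96870040893555
holes [[585.6 -62.3]
 [550.4 -28.8]
 [511.4 -44.6]
 [509.4 -93.2]] 48.68281918445187
posts [[586.2 -63. ]
 [508.6 -94.5]] 83.7006590499447Traceback (most recent call last):
  File "<stdin>", line 16, in <module>
ValueError: operands could not be broadcast together with shapes (2,2) (4,2)
```

The holes sit over the posts to within about 1 mm (the clearance is ±9 mm). I lower it gently.

>>> apply_moves(targets=[{"dp": [0, -0.001, -0.003], "yaw": 0}, {"dp": [0, -0.001, -0.008], "yaw": 0}, {"dp": [0, -0.001, -0.014], "yaw": 0}, {"dp": [0, -0.001, -0.02], "yaw": 0}, {"dp": [0, -0.001, -0.026], "yaw": 0}, {"dp": [0, -0.001, -0.032], "yaw": 0}, {"dp": [0, -0.001, -0.038], "yaw": 0}, {"dp": [0, -0.001, -0.044], "yaw": 0}, {"dp": [0, -0.001, -0.05], "yaw": 0}, {"dp": [0, -0.001, -0.055], "yaw": 0}, {"dp": [0, -0.001, -0.06], "yaw": 0}, {"dp": [0, -0.001, -0.063], "yaw": 0}, {"dp": [0, -0.001, -0.065], "yaw": 0}, {"dp": [0, -0.001, -0.065], "yaw": 0}])

```text
time_s: 12.7
tcp_pos: [0.5242, -0.0229, 0.0698]
eef_rot: [180.0, 0.0, -67.8]
contact_force: [0.2, -0.3, -3.4]
gripper_width: 0.0133
gripper_force: 40.0
```

>>> apply_moves(targets=[{"dp": [0, 0, -0.001], "yaw": 0}, {"dp": [0, 0, -0.002], "yaw": 0}, {"dp": [0, 0, -0.003], "yaw": 0}, {"dp": [0, 0, -0.004], "yaw": 0}, {"dp": [0, 0, -0.005], "yaw": 0}, {"dp": [0, 0, -0.005], "yaw": 0}, {"dp": [0, 0, -0.005], "yaw": 0}])

```text
time_s: 13.28
tcp_pos: [0.5244, -0.0229, 0.0653]
eef_rot: [-180.0, -0.0, -67.8]
contact_force: [-0.5, -0.2, -3.6]
gripper_width: 0.0133
gripper_force: 40.0
```

Still carrying the full weight, so there is no contact yet. I go down in small steps.

>>> apply_moves(targets=[{"dp": [0, 0, -0.0005], "yaw": 0}, {"dp": [0, 0, -0.001], "yaw": 0}, {"dp": [0, 0, -0.001], "yaw": 0}, {"dp": [0, 0, -0.001], "yaw": 0}])

```text
time_s: 13.62
tcp_pos: [0.5244, -0.0229, 0.0652]
eef_rot: [-180.0, -0.0, -67.8]
contact_force: [-4.4, 0.4, 7.9]
gripper_width: 0.0133
gripper_force: 40.0
```

Contact was felt at the expected height, with the load going from −3.6 to +7.9 N. I ease the preload and release.

>>> apply_moves(targets=[{"dp": [0, 0, 0.0005], "yaw": 0}, {"dp": [0, 0, 0.0007], "yaw": 0}, {"dp": [0, 0, 0.0007], "yaw": 0}])

```text
time_s: 13.87
tcp_pos: [0.5244, -0.0229, 0.0652]
eef_rot: [-180.0, -0.0, -67.8]
contact_force: [-1.8, 0.7, 3.0]
gripper_width: 0.0138
gripper_force: 40.0
```

>>> apply_moves(targets=[{"dp": [0, 0, 0], "yaw": 0}, {"dp": [0, 0, 0], "yaw": 0}, {"dp": [0, 0, 0], "yaw": 0}, {"dp": [0, 0, 0], "yaw": 0}, {"dp": [0, 0, 0], "yaw": 0}, {"dp": [0, 0, 0], "yaw": 0}, {"dp": [0, 0, 0], "yaw": 0}, {"dp": [0, 0, 0], "yaw": 0}, {"dp": [0, 0, 0], "yaw": 0}, {"dp": [0, 0, 0], "yaw": 0}, {"dp": [0, 0, 0], "yaw": 0}, {"dp": [0, 0, 0], "yaw": 0}, {"dp": [0, 0, 0], "yaw": 0}, {"dp": [0, 0, 0], "yaw": 0}], grip=-1)

```text
time_s: 15.03
tcp_pos: [0.5243, -0.0229, 0.065]
eef_rot: [-180.0, -0.0, -67.8]
contact_force: [-0.2, 0.5, 0.0]
gripper_width: 0.0877
gripper_force: 0.0
```

>>> apply_moves(targets=[{"dp": [0, 0, 0.005], "yaw": 0}, {"dp": [0, 0, 0.015], "yaw": 0}, {"dp": [0, 0, 0.03], "yaw": 0}, {"dp": [0, 0, 0.05], "yaw": 0}, {"dp": [0, 0, 0.07], "yaw": 0}, {"dp": [0, 0, 0.09], "yaw": 0}, {"dp": [0, 0, 0.11], "yaw": 0}, {"dp": [0, 0, 0.125], "yaw": 0}, {"dp": [0, 0, 0.135], "yaw": 0}, {"dp": [0, 0, 0.14], "yaw": 0}, {"dp": [0, 0, 0.14], "yaw": 0}, {"dp": [0, 0, 0.14], "yaw": 0}])

```text
time_s: 16.03
tcp_pos: [0.524, -0.0229, 0.2046]
eef_rot: [180.0, 0.0, -67.9]
contact_force: [0.7, 0.1, -0.3]
gripper_width: 0.0878
gripper_force: 0.0
```

```bash
python3 - <<'E'
from plant import get_state,cams
import cv2,numpy as np
s=get_state();c=cams.capture("wrist");d=cams.capture("scene")
print(s["time_s"],s["tcp_pos"],s["contact_force"],s["gripper_width"])
np.savez("wrist5.npz",**c,p=s["tcp_pos"],e=s["eef_rot"])
a=cv2.resize(c["image"][60:320,180:460],(420,390));b=cv2.resize(d["image"][160:290,190:350],(480,390),interpolation=cv2.INTER_CUBIC)[:,:380]
cv2.imwrite("pics/p5.png",np.hstack([a,b])[:,:,::-1])
E
```

```text
16.0333 [ 0.52397213 -0.02289545  0.20456181] [ 0.72549131  0.08471419 -0.33173684] 0.08776243853033786
```

View pics/p5.png

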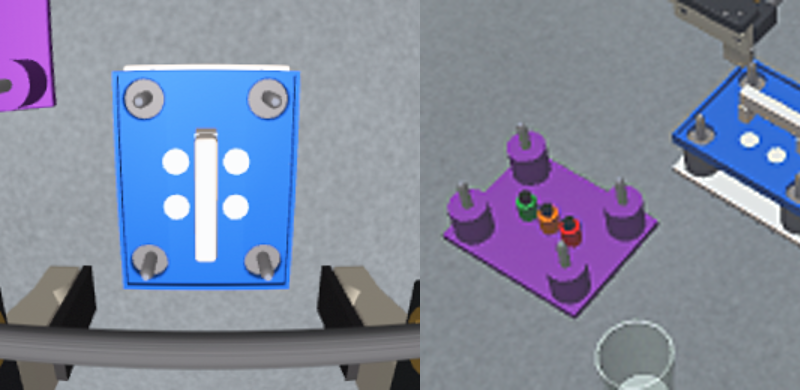

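The wrist crop shows the tray with a post through each of its four holes, at (145,98), (267,98), (150,260) and (262,260), resting on the grey collars. The gripper is clear of it. The scene crop shows it level, with the beaker standing at about (635,355). I check the plate height with the range, then hand in.

```bash
python3 - <<'E'
from h import *
from plant import r
c=dict(np.load("wrist5.npz"));T=c["T_tool_cam"];R=Ro.from_euler("xyz",c["e"],degrees=True).as_matrix()
zs=[]
for x,y in((205,90),(140,180),(275,180),(180,275),(235,275)):
    u,v=180+x/1.5,60+y/1.5;z=np.median(c["range_z"][int(v)-1:int(v)+2,int(u)-1:int(u)+2])
    d=np.array([u-c["cx"],v-c["cy"]]);n=np.hypot(*d);q=np.r_[d/n*np.tan(n/c["fx"]),1]*z
    zs.append((R@(T[:3,:3]@q+T[:3,3])+c["p"])[2]*1000)
zs=np.array(zs);print(zs.round(1))
if np.ptp(zs)<5 and abs(zs.mean()-58)<5: print(r.close_job())
E
```

```text
[58.1 58.3 58.5 58.6 58.3]
the job is handed in; nothing more can be done
None
```

The blue tray is on the stand with a post through each of its four holes, resting level (plate top 58 mm, as expected); it was let go and the job handed in at about 16 s, after a first grip that closed just above the bar because the fingertips sit about 32 mm higher than stated.

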